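# Hang a shoe last on the gravity rail

## Robot

A 6-joint arm with a two-finger parallel gripper is mounted at the origin on the work surface. World frame = base frame: x ahead of the robot, y to its left, z up, the work surface at z = 0. Lengths are in mm, angles in rad, forces in N, time in s.
With the tool pointing down it reaches from about 275 to 1000 mm from the base axis. Payload 8.4 kg.
Tool frame: the origin (TCP) lies on the centre line of the jaws, within the pads' length; the fingertips stand r.tip_reach ahead of it and the grasp point (between the pads) lies 11 mm behind it (r.tip_reach is the distance from the TCP to the fingertips, in mm); z points along the fingers, y is the line along which they close (so a half turn about z gives the same grasp; the last joint's range is limited). The gripper opens to 85 mm and grips with 20 to 120 N. Pads are 22 mm wide; open, the fingers measure 114 mm over their backs; the gripper's body (76 mm by 85 mm) begins 54 mm behind the grasp point. The pads swing forward as they close: fully open they stand 13 mm farther back than shut.
Start: joints at [-0.002, 0.353, 1.633, -0, 1.155, -0.002], TCP at [625.002, -0, 209.781] pointing down, gripper open.
Joint ranges: [-2.63, 2.63], [-0.92, 2.1], [0.06, 2.66], [-1.3, 4.44], [0, 2.69], [-3.02, 3.02]. Speed limits (rad/s): [2.22, 2.22, 2.79, 3.14, 3.14, 3.14].

## Interface

Orientations are given as [roll, pitch, yaw] about the fixed x, y, z axes, in that order (R = Rz(yaw) Ry(pitch) Rx(roll)).
In Python, from rig import r gives the robot as it stands.
- The arm moves only by the tool carry_out, never from a script. Its argument "targets" is a list of rows, each an object with "dp": the shift along the tool's x, y, z in mm, a list of three; "yaw": the turn about the tool's z in degrees. A call has 1 to 12 rows; each row is the pose to reach, as a shift and turn from the pose commanded when the call began, along the tool's axes at that moment; what a row does not reach only later rows make up. A row lasts 1/8 s, in which the tool goes at most 62.5 mm and 10.7 degrees, less where a joint would pass 70% of its speed; a pose out of reach is approached as far as the arm can. A call with a gripper value outside its range is refused whole. "fingers" is the opening, from -1 (shut) to 1 (fully open), so that 0 is half open, set as the call begins (left out, the last holds). The fingers move at their own pace and stop on an object; "grip_force" is the grip in N (left out, the last holds). Time passes only in rows, so rows that repeat a pose let the fingers close. It gives the time, the measured TCP pose, the force, the opening and the grip force at its end, in the units of the state.
- r.sense(): the state, without advancing time (a new reading comes with each control period).
- r.grab_frame(name): name is "scene" or "side" or "wrist"; returns the picture (384x512x3 uint8, red, green, blue); there is no depth.
- r.get_calibration(name): a dict with "fx", "fy", "cx", "cy" (pixels), "dist_coeffs" ([k1, k2, p1, p2, k3] as OpenCV has them; the pictures are not rectified), "rvec" (rotation vector, rad) and "tvec" (3), from world to camera coordinates, as OpenCV has them. Camera axes: x right, y down, z forward; pixel columns grow to the right and rows downward; lengths in mm; the calibration is good to about 2 mm. A picture is of the moment at which its call begins: read the wrist's pose just before it. get_calibration takes no time and is no camera call; for the wrist camera it gives the pose at the moment of the call.
- r.sign_off(): hands the job in; it is judged then, once.
The state is a dict: "clock": time; "qpos": joint angles; "qvel": joint speeds; "joint_efforts": joint torques, N m; "eef_pos": TCP position; "tcp_rot": TCP orientation; "contact_force": force on the tool from outside, world axes, zero at the start; "wrist_torque": the same for the moment, N m; "opening": opening from 0.0 (shut) to 1.0 (fully open); "grasp_force": force on a finger pad.
Only numpy, scipy, OpenCV 4.12 (cv2) and the standard library are available. Lean on these libraries where they do the work, as an engineer would, in place of code of your own. Each camera call takes 0.05 s, during which the arm holds its last target. There are 200 camera calls.

## Task

Take the roller hanger with the small wooden shoe last by its red slanted handle, pass its open side over the green upper stretch of the sloped rail so that the rail comes between rollers and last, and lower it gently until you feel its two rollers bear on the rail. Let go there so that it rolls down to the rubber stop by itself: it must end hanging on the rail at the stop, at rest and not held. Leave the tape, the pen cup, the yellow gauge and the thread spool where they are.

Things in the scene. Friction and masses are not known exactly. Their poses are not given: they have to be found in the camera images.
- handle (a point): Middle of the hanger's red handle, a paddle 10 mm thick, 95 wide (hanger y), 75 long, 27 mm below its upper end. Axes: the hanger's (z up when standing). It leans 27 deg: length along (-0.454,0,0.891), faces look along +-(0.891,0,0.454). Too wide to take across: pinch the faces with the tool leaning 27 deg. Hanger about 0.36 kg (x 0.8 to 1.3), at first standing on the sole of its last.
- tread (a point): Point of the hanger that must come onto the middle of the rail's top edge: midway between its two white rollers, under their 20 mm treads. From handle it is 37.4 mm to +x and 58.1 mm down in hanger axes; 130 mm above the sole. Rollers 44 mm apart along hanger y, turn freely about x with slight drag; flanges 34 mm, 7 mm below the tread; groove 12 mm wide, flaring to 20.
- hanger: The roller hanger; origin at the sole, under the tread point; same axes. C-shaped: a steel arm 14.5 to 19.5 mm to -x of the tread joins the rollers to the wooden last below (reaching from x = -55 to +74 mm, 48 wide, its top and bracket 58 mm above the sole). The +x side is open: the rail enters there, 58 to 123 mm above the sole, then the hanger is lowered onto it.
- stand: Fixed stand of the rail; origin on the bench under its middle. The rail is a flat bar on edge along stand y, at x = 0, 8 mm thick, 22 deep, 420 long, falling 7 deg toward -y (0.123 m per m). Telescopic posts (y = +-200 mm, up to 34 mm thick) are clamped at an unmeasured height: at y = 0 the top edge is anywhere from 202 to 228 mm above the bench.
- load (a point): Where to set the tread point: on the rail's top edge in its green stretch (stand y from +85 to +200 mm), at stand y = +120 mm; stand axes. This point is at 230 mm height, the real rail here up to 13 mm above or below it. The hanger's x must point as the stand's x (arm and handle toward stand -x), leaning 7 deg with the rail so that both rollers touch.
- parked (a point): Where the tread point of a hanger resting against the rubber stop comes to be: stand y = -126 mm (stop face at -165 mm), again up to 13 mm above or below the true height; stand axes.
- tape: Bystander: yellow tape roll lying flat, 84 mm across, 24 mm high; origin centre of underside.
- pen_cup: Bystander: white pen cup, 70 mm across, 90 mm high with pens to 150 mm; origin centre of underside.
- gauge: Bystander: flat yellow hand gauge, 50 x 100 x 22 mm; origin centre of underside.
- spool: Bystander: blue thread spool standing, 44 mm across, 50 mm high; origin centre of underside.
Not all that is in view belongs to the job. Of the things that look like the hanger, the largest one is meant.

How it is judged:
By the outcome, as a careful person would: the job done as asked, in the order asked, and still so for the second after the job is handed in, with the robot touching nothing.
It also fails if it takes over 54 s, if anything falls off the work surface, if the arm or the gripper's body presses on something with over 40 N, if the wrist force passes 120 N, or if a joint passes its speed limit or range.

## Working session

There is one attempt and no reset: what is moved stays moved. The work goes in short steps, Python scripts to look and compute and a tool call to move; the robot and the scene stay as the last step left them, time stands still between calls to the robot, and variables do not carry over. Pictures are saved under pics/ and viewed, at most 10 in all, crops included, and the job is handed in when it is done.

Besides the shell and the picture viewer there is one more tool, called after "Request:" as a command line: name --argument value ..., lists and objects as JSON in quotes. carry_out: Moves the arm, as the interface text tells. Its arguments: {"type":"object","properties":{"targets":{"type":"array","items":{"type":"object","properties":{"dp":{"type":"array","items":{"type":"number"}},"yaw":{"type":"number"}}}},"fingers":{"type":"number"},"grip_force":{"type":"number"}},"required":["targets"]}

```bash
mkdir -p pics; ls; python3 - <<'E'
from rig import r
import cv2,numpy as np
s=r.sense();print(s,r.tip_reach)
ims=[]
for n in("scene","side","wrist"):
    im=r.grab_frame(n)[:,:,::-1];cv2.imwrite(f"pics/raw_{n}0.png",im);ims.append(im)
    c=r.get_calibration(n);R=cv2.Rodrigues(np.array(c['rvec'],float))[0];print(n,c,"cam at",-R.T@np.array(c['tvec']).ravel())
cv2.imwrite("pics/a.png",cv2.resize(ims[0],(800,600)));cv2.imwrite("pics/b.png",cv2.resize(ims[1],(800,600)))
E
```

```text
pics
{'clock': 0.0, 'qpos': array([-2.42654792e-03,  3.53697339e-01,  1.63412631e+00, -2.30200290e-05,
        1.15522492e+00, -2.39793840e-03]), 'qvel': array([-1.19743254e-03,  9.23398117e-04, -2.91867213e-04, -2.33414903e-05,
       -5.10069776e-04,  4.16103154e-04]), 'joint_efforts': array([-2.03471049e-03, -6.05236173e+01, -3.42063046e+01, -2.62302356e-04,
        9.48130677e-03,  3.61521288e-06]), 'eef_pos': array([ 6.24485494e+02, -2.30128606e-02,  2.09034343e+02]), 'tcp_rot': array([-3.14013669e+00,  1.75558845e-05,  1.57077704e+00]), 'contact_force': array([0.53216686, 0.00228032, 0.46823783]), 'wrist_torque': array([-0.02164026,  0.03718106,  0.03917624]), 'grasp_force': 0.0, 'opening': 1.002679313477989} 8.0
scene {'fx': 347.645994068844, 'fy': 347.645994068844, 'cx': 254.33844430756739, 'cy': 195.71910738908602, 'dist_coeffs': array([-0.09346724,  0.        ,  0.        ,  0.        ,  0.        ]), 'rvec': array([ 1.93858613,  1.39964815, -0.60729292]), 'tvec': array([-220.82096718, -268.91052542, 1330.65242464])} cam at [1172.54268521 -168.69192775  698.85429833]
side {'fx': 390.77469675920196, 'fy': 390.77469675920196, 'cx': 257.0455986012244, 'cy': 190.56602925542984, 'dist_coeffs': array([-0.06141012,  0.        ,  0.        ,  0.        ,  0.        ]), 'rvec': array([ 2.24776786, -0.23980524,  0.14107041]), 'tvec': array([-558.38991807,  207.26565765,  809.68680271])} cam at [ 422.40399879 -603.02664149  684.31338099]
wrist {'fx': 266.4663452132, 'fy': 266.4663452132, 'cx': 255.48770491314647, 'cy': 188.38238225471704, 'dist_coeffs': array([-0.06381455,  0.        ,  0.        ,  0.        ,  0.        ]), 'rvec': array([-2.87407928e+00, -9.21150051e-04,  1.76865374e-03]), 'tvec': array([-624.05080009,  -35.1137003 ,  377.81370026])} cam at [624.50275011  66.2955547  372.84954027]
```

View pics/a.png

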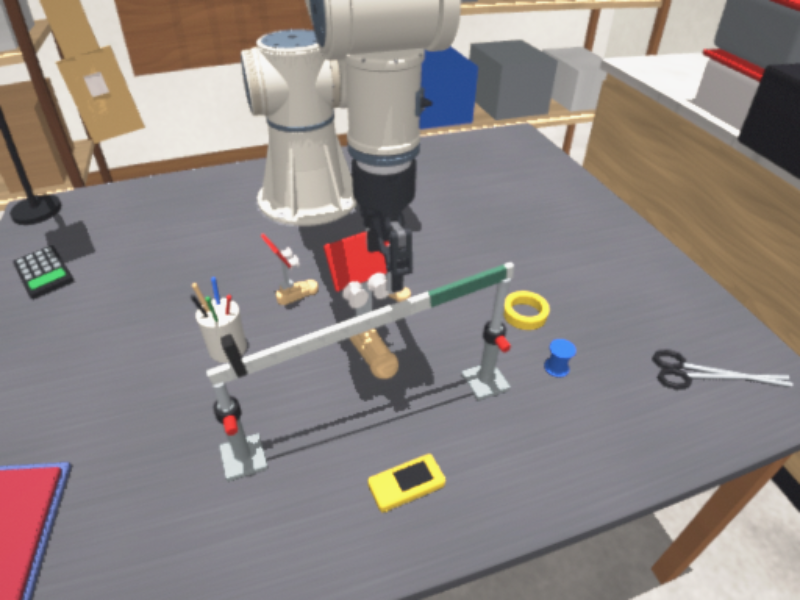

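View pics/b.png

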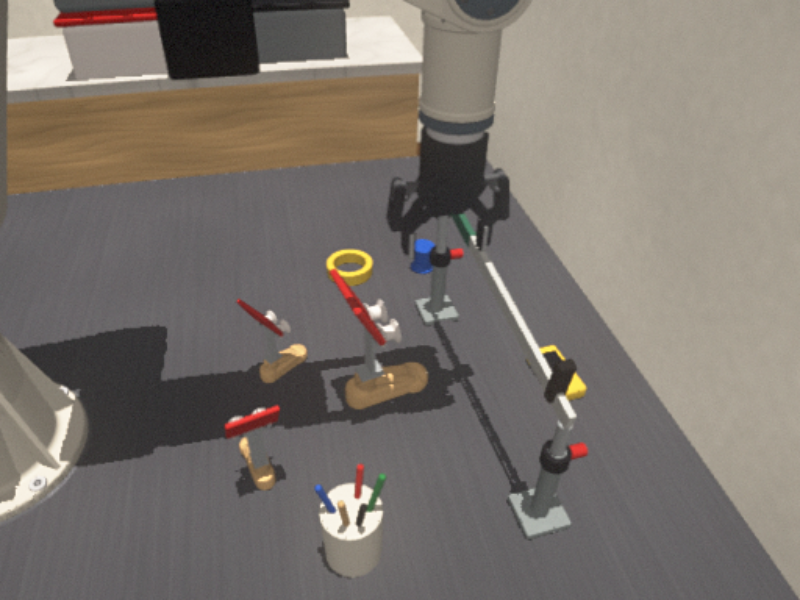

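Scene view (800x600): the large hanger has its red handle at (357,262) and rollers at (365,290). The rail runs from (212,377) to the green upper end at (510,268). Side view: handle at (358,305), rail from (462,218) to (570,412). The small look-alikes stand apart from it.

```bash
python3 - <<'E'
import cv2,numpy as np
a=cv2.imread("pics/raw_scene0.png");b=cv2.imread("pics/raw_side0.png");w=cv2.imread("pics/raw_wrist0.png")
cv2.imwrite("pics/c.png",cv2.resize(a[140:300,125:345],None,fx=3.6,fy=3.6,interpolation=cv2.INTER_CUBIC))
cv2.imwrite("pics/d.png",cv2.resize(b[125:295,200:390],None,fx=3.5,fy=3.5,interpolation=cv2.INTER_CUBIC))
cv2.imwrite("pics/e.png",cv2.resize(w,(800,600)))
E
```

```text
(no output)
```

View pics/c.png

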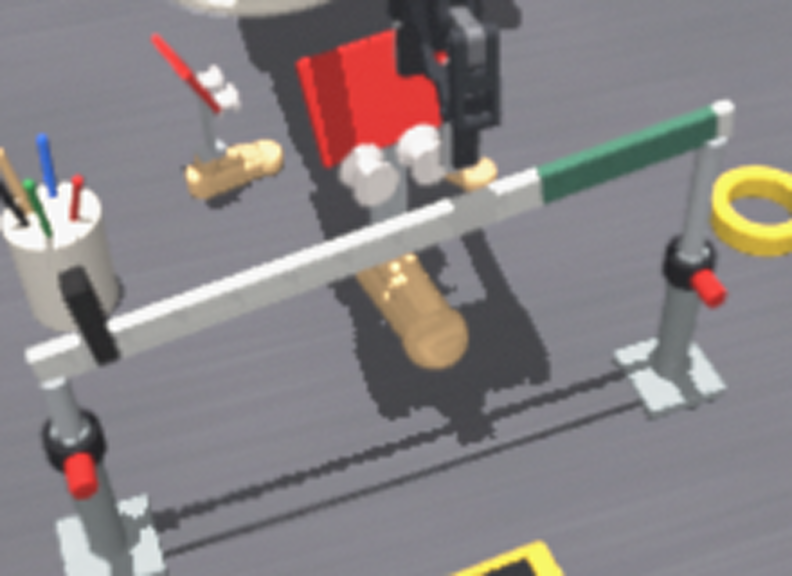

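View pics/d.png

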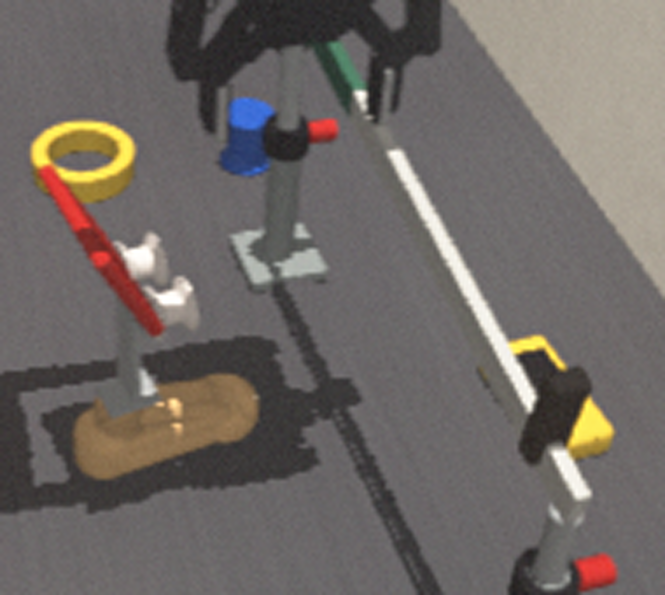

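View pics/e.png

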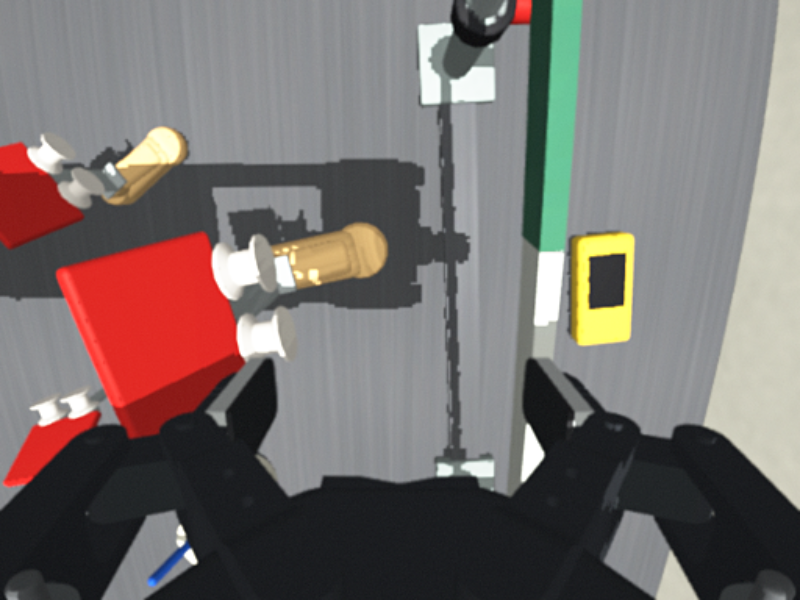

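Wrist view: the hanger is yawed about +15°, with rollers at (243,265) and (268,333). The green/white rail boundary is at about (550,248), and the gripper hides the lower part of the picture. I'll move the arm up and aside for a clean second look.

Request:
carry_out --targets '[{"dp":[0,0,-50],"yaw":0},{"dp":[-45,-30,-90],"yaw":0},{"dp":[-90,-65,-90],"yaw":0},{"dp":[-90,-65,-90],"yaw":0},{"dp":[-90,-65,-90],"yaw":0}]'

```text
clock: 0.78
eef_pos: [560.0, -90.0, 299.7]
tcp_rot: [3.141, -0.0, 1.57]
contact_force: [-0.0, -0.8, -0.7]
opening: 1.0
grasp_force: 0.0
```

```bash
cat > h.py <<'E'
import cv2,numpy as np,pickle
def ray(c,p):
    K=np.array([[c['fx'],0,c['cx']],[0,c['fy'],c['cy']],[0,0,1]])
    u=cv2.undistortPoints(np.array([[p]],float),K,np.array(c['dist_coeffs'],float)).ravel()
    R=cv2.Rodrigues(np.array(c['rvec'],float))[0];d=R.T@np.array([u[0],u[1],1]);return -R.T@np.array(c['tvec'],float).ravel(),d/np.linalg.norm(d)
def tri(obs):
    A=np.zeros((3,3));b=np.zeros(3)
    for c,p in obs:
        o,d=ray(c,p);M=np.eye(3)-np.outer(d,d);A+=M;b+=M@o
    x=np.linalg.solve(A,b);return x,max(np.linalg.norm((np.eye(3)-np.outer(d,d))@(x-o)) for o,d in [ray(c,p) for c,p in obs])
def plane(c,p,z):
    o,d=ray(c,p);return o+d*(z-o[2])/d[2]
E
python3 - <<'E'
from rig import r
import cv2,pickle
print(r.sense()['eef_pos'])
C={}
for n in("scene","side","wrist"):
    C[n]=r.get_calibration(n);cv2.imwrite(f"pics/raw_{n}1.png",r.grab_frame(n)[:,:,::-1])
pickle.dump(C,open("c1.pkl","wb"))
a=cv2.imread("pics/raw_scene1.png")[130:290,190:340];w=cv2.imread("pics/raw_wrist1.png")[0:250,20:420]
import numpy as np
A=cv2.resize(a,(400,427),interpolation=cv2.INTER_CUBIC)  #2.667
b=cv2.imread("pics/raw_side1.png")[125:285,200:350];B=cv2.resize(b,(400,427),interpolation=cv2.INTER_CUBIC)
cv2.imwrite("pics/f.png",np.hstack([A,B]));cv2.imwrite("pics/g.png",cv2.resize(w,(800,500),interpolation=cv2.INTER_CUBIC))
E
```

```text
[560.01396013 -90.02642718 299.72764941]
```

View pics/f.png

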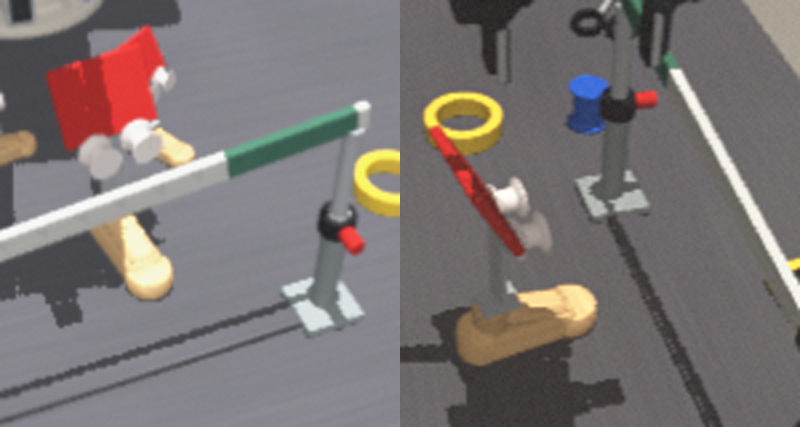

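View pics/g.png

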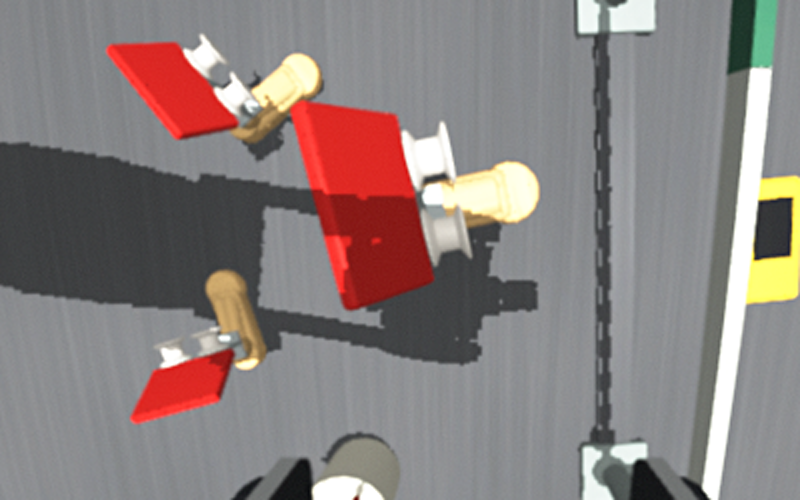

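The left half (scene) shows the handle's -y corners at (50,74) and (70,148), and the green boundary at about (226,155). The right half (side) shows that boundary at (672,70). The wrist view shows handle corners at (303,103), (348,307), (432,281) and (398,116), with the green boundary at (758,68).

```bash
python3 - <<'E'
import pickle,numpy as np
from h import *
C=pickle.load(open("c1.pkl","rb"))
S=lambda x,y:(C['scene'],(x/2.667+190,y/2.667+130));D=lambda x,y:(C['side'],((x-400)/2.667+200,y/2.667+125));W=lambda x,y:(C['wrist'],(x/2+20,y/2))
S0=lambda x,y:(C['scene'],(x/3.6+125,y/3.6+140));D0=lambda x,y:(C['side'],(x/3.5+200,y/3.5+125))
np.set_printoptions(precision=1,suppress=True)
for n,o in dict(topm=[S(50,74),W(349,306)],topp=[S(150,28),W(302,103)],botm=[S(70,148),W(432,281)],
  bound=[S(226,155),W(759,68),D(672,70)],bSW=[S(226,155),W(759,68)],bSD=[S(226,155),D(672,70)],low=[S0(32,359),D0(578,496)],
  rollp=[S(141,138),W(432,155)],rollm=[S(103,158),W(450,236)],toe=[S(150,292),W(540,190),D(597,310)]).items(): print(n,*tri(o))
for z in (30,):print("toe",plane(*W(520,190),z))
for a in((745,300),(715,495),(752,180)):print("rail@225",plane(*W(*a),225))
print("posts base",plane(*W(615,15),5),plane(*W(613,470),5))
E
```

```text
topm [502.5 -55.2 209.7] 2.367204916260804
topp [492.9  35.9 231.6] 7.909462040973111
botm [537.8 -49.1 149.5] 2.030572725162442
bound [676.4  45.5 229.8] 2.1275724742688493
bSW [677.3  45.2 230.3] 1.7864290186934384
bSD [675.7  47.5 228.8] 0.3414728159633173
low [ 693.8 -245.1  192.7] 0.6876959085303462
rollp [538.   19.8 143.4] 0.6711304676701618
rollm [548.3 -22.5 138.7] 3.187797681036353
toe [614.    6.6  11.9] 3.5268306900009745
toe [597.8   8.4  30. ]
rail@225 [684.3 -52.  225. ]
rail@225 [ 682.6 -149.6  225. ]
rail@225 [681.2  -0.1 225. ]
posts base [671.3 142.5   5. ] [ 693.9 -239.4    5. ]
```

```bash
python3 - <<'E'
import pickle
from h import *
C=pickle.load(open("c1.pkl","rb"));W=lambda x,y:(C['wrist'],(x/2+20,y/2))
for p,z in(((303,103),214),((350,305),214),((398,116),147),((432,281),147)):print(plane(*W(*p),z).round(1))
E
```

```text
[487.   31.9 214. ]
[503.2 -56.4 214. ]
[519.7  39.2 147. ]
[537.1 -51.3 147. ]
```

Request:
carry_out --targets '[{"dp":[42,-30,0],"yaw":-6},{"dp":[84.5,-61,0],"yaw":-11.5},{"dp":[84.5,-61,40],"yaw":-11.5},{"dp":[84.5,-61,80],"yaw":-11.5},{"dp":[84.5,-61,110],"yaw":-11.5},{"dp":[84.5,-61,114],"yaw":-11.5},{"dp":[84.5,-61,114],"yaw":-11.5},{"dp":[84.5,-61,114],"yaw":-11.5}]' --fingers 1 --grip_force 20

```text
clock: 1.92
eef_pos: [500.1, -5.4, 187.1]
tcp_rot: [3.14, 0.0, 1.772]
contact_force: [-0.5, 0.5, 0.0]
opening: 0.998
grasp_force: 0.0
```

Request:
carry_out --targets '[{"dp":[0,0,0],"yaw":0},{"dp":[0,0,0],"yaw":0},{"dp":[0,0,0],"yaw":0},{"dp":[0,0,0],"yaw":0}]' --fingers -0.2

```text
clock: 2.42
eef_pos: [499.0, -5.5, 185.9]
tcp_rot: [3.141, 0.0, 1.771]
contact_force: [0.6, 0.2, 0.5]
opening: 0.405
grasp_force: 0.0
```

```bash
python3 - <<'E'
from rig import r
import cv2,numpy as np
s=r.sense();print(s['eef_pos'],s['opening'],s['contact_force'])
a=r.grab_frame("side")[90:290,190:340,::-1];w=r.grab_frame("wrist")[100:300,180:330,::-1]
cv2.imwrite("pics/i.png",cv2.resize(np.hstack([a,w]),(800,533),interpolation=cv2.INTER_CUBIC))
E
```

```text
[499.01458451  -5.53107669 185.85371468] 0.4046735238837479 [0.58604962 0.20360782 0.49464854]
```

View pics/i.png

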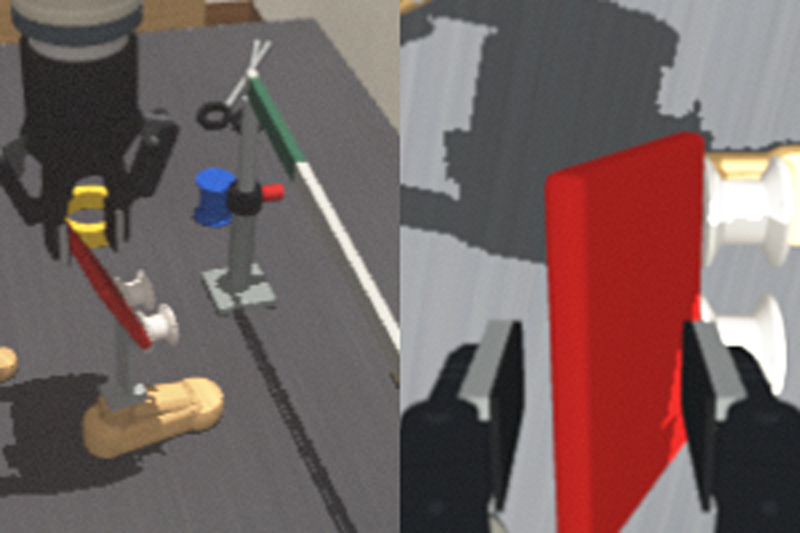

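The wrist view shows the paddle edge parallel to the pads (yaw right), with the top edge between them and the +x pad tip nearly touching the slanted face. I'll close gently and lift.

Request:
carry_out --targets '[{"dp":[0,0,0],"yaw":0},{"dp":[0,0,0],"yaw":0},{"dp":[0,0,-3],"yaw":0},{"dp":[0,0,-8],"yaw":0},{"dp":[0,0,-14],"yaw":0},{"dp":[0,0,-20],"yaw":0}]' --fingers -1 --grip_force 25

```text
clock: 3.28
eef_pos: [499.0, -5.5, 206.2]
tcp_rot: [3.142, 0.0, 1.772]
contact_force: [1.0, -0.6, -2.8]
opening: 0.119
grasp_force: 22.7
```

```bash
python3 - <<'E'
from rig import r
import cv2,numpy as np
s=r.sense();print(s['eef_pos'],s['opening'],s['contact_force'],s['grasp_force'])
a=r.grab_frame("side")[90:290,190:340,::-1];w=r.grab_frame("wrist")[100:300,180:330,::-1]
cv2.imwrite("pics/j.png",cv2.resize(np.hstack([a,w]),(800,533),interpolation=cv2.INTER_CUBIC))
E
```

```text
[498.99796299  -5.49597202 206.2371102 ] 0.11920310738187478 [ 0.97196839 -0.55344207 -2.77916606] 22.71920440485701
```

View pics/j.png

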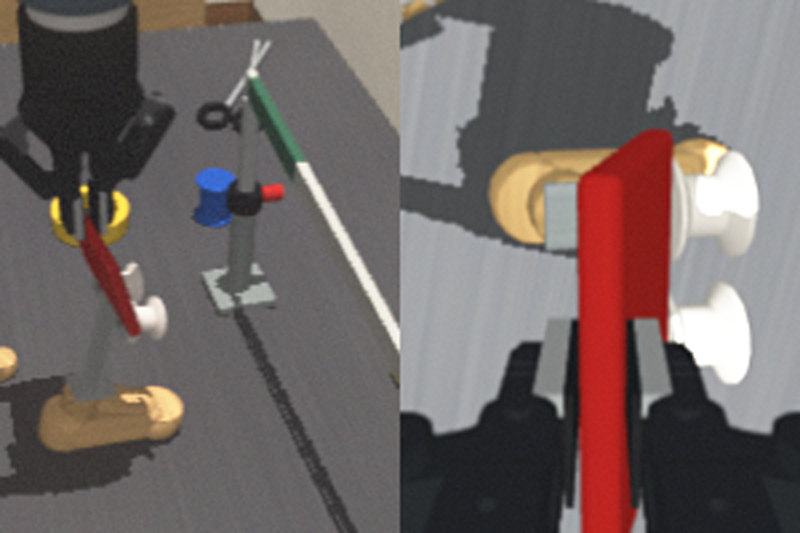

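The view shows the paddle now flush between the vertical pads (10 mm opening). The hanger hangs tilted 27° about its y axis, heel towards the robot. The rollers are clear on the +x side at (715,205) and (705,335). Next I compute the tread offset from the TCP for this grip.

```bash
python3 - <<'E'
from rig import r
from h import *
c=r.get_calibration("wrist");s=r.sense();P=s['eef_pos'];R=np.array([[np.cos(.2014),-np.sin(.2014),0],[np.sin(.2014),np.cos(.2014),0],[0,0,1]])
# hanger-heading frame at TCP: x closing, y across, z up
for n,p in dict(top=(604,177),rp=(714,205),rm=(706,335)).items():
    o,d=ray(c,((p[0]-400)/2.667+180,p[1]/2.667+100));o=R.T@(o-P);d=R.T@d
    for ax,v in ((1,38),(1,42),(1,45)) if n=='top' else ((2,-50),(2,-60),(2,-70)):
        print(n,ax,v,(o+d*(v-o[ax])/d[ax]).round(1))
E
```

```text
top 1 38 [ 0.2 38.  12.1]
top 1 42 [ 0.1 42.  33.5]
top 1 45 [ 0.  45.  49.5]
rp 2 -50 [ 34.4  17.6 -50. ]
rp 2 -60 [ 36.1  15.3 -60. ]
rp 2 -70 [ 37.7  13.  -70. ]
rm 2 -50 [ 33.7 -25.7 -50. ]
rm 2 -60 [ 35.3 -30.  -60. ]
rm 2 -70 [ 36.9 -34.3 -70. ]
```

Request:
carry_out --targets '[{"dp":[0,0,-10],"yaw":0},{"dp":[0,0,-25],"yaw":0},{"dp":[0,0,-45],"yaw":0},{"dp":[0,0,-70],"yaw":0},{"dp":[0,0,-90],"yaw":0},{"dp":[0,0,-94],"yaw":0},{"dp":[0,0,-94],"yaw":0},{"dp":[0,0,-94],"yaw":0}]' --grip_force 45

```text
clock: 4.38
eef_pos: [498.5, -5.5, 298.9]
tcp_rot: [-3.14, -0.0, 1.772]
contact_force: [0.0, -0.4, -2.9]
opening: 0.097
grasp_force: 43.3
```

```bash
python3 - <<'E'
from rig import r
import cv2,numpy as np,pickle
s=r.sense();print(s['eef_pos'],s['opening'],s['contact_force'],s['wrist_torque'],s['grasp_force'])
pickle.dump({n:r.get_calibration(n) for n in("scene","side","wrist")},open("c2.pkl","wb"))
I={n:r.grab_frame(n)[:,:,::-1] for n in("scene","side","wrist")}
for n in I: cv2.imwrite(f"pics/raw_{n}2.png",I[n])
A=cv2.resize(I['side'][70:270,190:340],(400,533),interpolation=cv2.INTER_CUBIC);B=cv2.resize(I['wrist'][60:260,180:330],(400,533),interpolation=cv2.INTER_CUBIC)
cv2.imwrite("pics/k.png",np.hstack([A,B]))
E
```

```text
[498.45875515  -5.47320558 298.93155171] 0.09700444155976938 [ 0.03993846 -0.38232482 -2.93585765] [ 0.00756905  0.04382011 -0.00572812] 43.30883318558335
```

View pics/k.png

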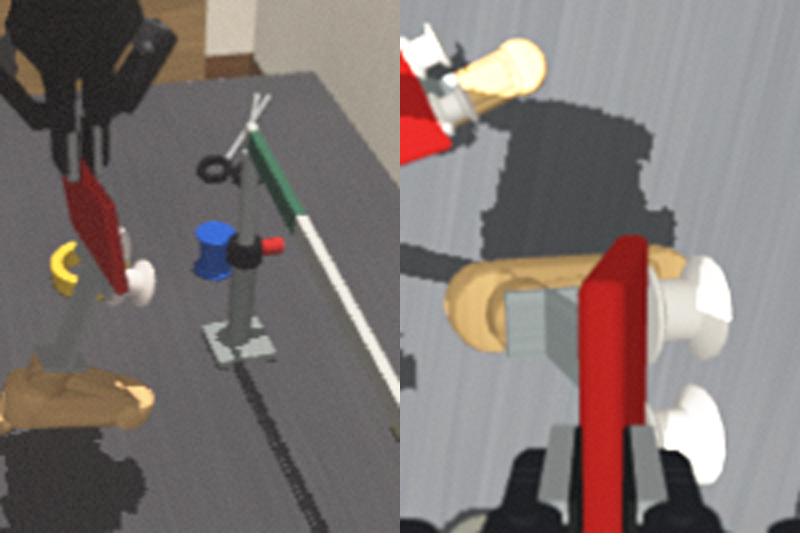

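The view shows the hanger airborne and held, with the last above its shadow. The visible groove middles in the wrist view are at about (682,308) and (677,437).

```bash
python3 - <<'E'
from h import *
C=pickle.load(open("c2.pkl","rb"));P=np.array([498.5,-5.5,298.9]);a=.2014
R=np.array([[np.cos(a),-np.sin(a),0],[np.sin(a),np.cos(a),0],[0,0,1]])
def g(p,z):
    o,d=ray(C['wrist'],((p[0]-400)/2.667+180,p[1]/2.667+60));o=R.T@(o-P);d=R.T@d;return (o+d*(z-o[2])/d[2]).round(1)
for z in(-50,-60,-70,-80,-90):print(z,"rp",g((682,308),z),"rm",g((677,437),z),"rflange",g((720,308),z),"handle bottom edge",g((645,238),z),"top",g((604,281),z+75))
# white rollers in the side and scene views
P2=[]
for n in("side","scene"):
    im=cv2.imread(f"pics/raw_{n}2.png");hsv=cv2.cvtColor(im,cv2.COLOR_BGR2HSV)
    m=cv2.inRange(hsv,(0,0,130),(180,45,255))
    k,l,st,ce=cv2.connectedComponentsWithStats(m);print(n,[(st[i].tolist(),ce[i].round(1).tolist()) for i in range(1,k) if 25<st[i][4]<1500])
    m=cv2.inRange(hsv,(0,170,60),(6,255,255))
    k,l,st,ce=cv2.connectedComponentsWithStats(m);i=1+st[1:,4].argmax();print("red",st[i],ce[i]);
    if 1: print(cv2.approxPolyDP(max(cv2.findContours(m,0,2)[0],key=cv2.contourArea),3,True).reshape(-1,2).tolist())
E
```

```text
-50 rp [ 24.3  18.8 -50. ] rm [ 24.  -23.9 -50. ] rflange [ 36.   18.8 -50. ] handle bottom edge [ 12.6  40.3 -50. ] top [ 0.1 41.  25. ]
-60 rp [ 25.4  16.6 -60. ] rm [ 25.1 -28.1 -60. ] rflange [ 37.7  16.6 -60. ] handle bottom edge [ 13.2  39.1 -60. ] top [ 0.1 39.1 15. ]
-70 rp [ 26.6  14.4 -70. ] rm [ 26.2 -32.4 -70. ] rflange [ 39.4  14.4 -70. ] handle bottom edge [ 13.8  37.9 -70. ] top [ 0.2 37.3  5. ]
-80 rp [ 27.7  12.2 -80. ] rm [ 27.4 -36.6 -80. ] rflange [ 41.1  12.2 -80. ] handle bottom edge [ 14.4  36.7 -80. ] top [ 0.2 35.5 -5. ]
-90 rp [ 28.9   9.9 -90. ] rm [ 28.5 -40.8 -90. ] rflange [ 42.8  10.  -90. ] handle bottom edge [ 15.   35.5 -90. ] top [  0.2  33.6 -15. ]
side [([189, 0, 52, 25, 800], [213.6, 12.4]), ([162, 39, 30, 14, 222], [177.1, 44.4]), ([82, 53, 20, 6, 53], [92.7, 56.2]), ([274, 105, 18, 25, 101], [283.5, 115.3]), ([301, 150, 53, 93, 525], [327.3, 195.4]), ([235, 155, 4, 13, 28], [236.9, 160.7]), ([237, 167, 12, 18, 150], [242.8, 175.3]), ([266, 190, 12, 16, 88], [271.5, 198.0]), ([278, 196, 16, 8, 81], [286.0, 200.0]), ([170, 198, 8, 9, 40], [173.4,
[... 463 characters left out ...]
, ([0, 40, 20, 14, 218], [8.7, 46.9]), ([54, 46, 15, 16, 147], [61.2, 53.6]), ([232, 71, 8, 13, 51], [235.5, 77.1]), ([243, 71, 8, 11, 48], [245.4, 77.6]), ([57, 99, 6, 11, 45], [59.4, 105.1]), ([487, 103, 25, 18, 110], [499.8, 111.3]), ([213, 142, 18, 21, 218], [221.3, 150.4]), ([218, 161, 12, 8, 57], [223.9, 164.7]), ([232, 173, 7, 8, 26], [235.3, 176.0]), ([211, 177, 13, 20, 126], [217.3, 187.3]), ([228, 191, 9, 6, 34], [232.5, 193.6]), ([329, 195, 16, 7, 79], [336.1, 198.1]), ([426, 240, 11, 5, 35], [430.9, 241.9]), ([418, 311, 42, 36, 546], [436.0, 328.1])]
red [ 205  106   40   40 1021] [224.83937316 125.4906954 ]
[[241, 106], [229, 116], [221, 111], [205, 116], [209, 145], [244, 134]]
```

```bash
python3 - <<'E'
from h import *
C=pickle.load(open("c2.pkl","rb"));P=np.array([498.5,-5.5,298.9]);a=.2014
R=np.array([[np.cos(a),-np.sin(a),0],[np.sin(a),np.cos(a),0],[0,0,1]])
w=cv2.imread("pics/raw_wrist2.png");hsv=cv2.cvtColor(w,cv2.COLOR_BGR2HSV)
m=cv2.inRange(hsv,(0,0,150),(180,40,255));m[:, :272]=0;m[:, 310:]=0;m[:150]=0;m[250:]=0
k,l,st,ce=cv2.connectedComponentsWithStats(m);B=[(st[i].tolist(),ce[i].round(1)) for i in range(1,k) if st[i][4]>60];print(B)
for x0 in (302,300,298,295,290,285,280):
  print(x0,"".join("#" if v else "." for v in m[150:245,x0]))
W=lambda x,y:(C['wrist'],(x,y));S=lambda x,y:(C['side'],(x,y));Q=lambda x,y:(C['scene'],(x,y))
def f(n,o):
    x,e=tri(o);print(n,(R.T@(x-P)).round(1),round(e,1))
f("-y flange SW",[S(243.5,176),W(296,223)])
f("-y flange 3",[S(243.5,176),W(296,223),Q(217.3,187.3)])
# red handle outline in side view
s=cv2.imread("pics/raw_side2.png")[70:270,190:340];h=cv2.cvtColor(s,cv2.COLOR_BGR2HSV)
mm=cv2.inRange(h,(0,150,50),(8,255,255))|cv2.inRange(h,(172,150,50),(180,255,255))
c=max(cv2.findContours(mm,0,2)[0],key=cv2.contourArea);p=cv2.approxPolyDP(c,2,True).reshape(-1,2)+[190,70];print(p.tolist())
E
```

```text
[([273, 150, 37, 100, 3116], array([293. , 196.9]))]
302 ###############################################################################################
300 ###############################################################################################
298 ###############################################################################################
295 ###############################################################################################
290 #########################################################################################......
285 #####........###################################################################...............
280 ...............################################################################................
-y flange SW [ 34.4 -27.1 -60.9] 1.9
-y flange 3 [ 48.2 -38.9 -98.4] 37.9
[[220, 131], [220, 138], [214, 138], [217, 152], [236, 179], [232, 147]]
```

Request:
carry_out --targets '[{"dp":[0,0,-20],"yaw":0},{"dp":[4,6,-42],"yaw":0},{"dp":[12,18,-42],"yaw":1},{"dp":[22,33,-42],"yaw":2},{"dp":[33,49,-42],"yaw":4},{"dp":[44,66,-42],"yaw":6},{"dp":[55,82,-42],"yaw":7},{"dp":[63,95,-42],"yaw":8.1},{"dp":[68,102,-42],"yaw":8.1},{"dp":[68,102,-42],"yaw":8.1},{"dp":[68,102,-42],"yaw":8.1},{"dp":[68,102,-42],"yaw":8.1}]'

```text
clock: 6.02
eef_pos: [585.1, 81.1, 341.9]
tcp_rot: [3.141, 0.0, 1.63]
contact_force: [-0.7, 0.7, -3.7]
opening: 0.093
grasp_force: 43.5
```

```bash
cat > look.py <<'E'
from rig import r
import cv2,numpy as np,sys
from h import *
s=r.sense();print(s['eef_pos'].round(1),s['tcp_rot'].round(3),s['opening'],s['contact_force'].round(1),s['wrist_torque'].round(2),s['grasp_force'])
C={n:r.get_calibration(n) for n in("side","wrist")}
t=sys.argv[1]
I={n:r.grab_frame(n)[:,:,::-1] for n in C}
for n in I:
    cv2.imwrite(f"pics/raw_{n}{t}.png",I[n])
pickle.dump(C,open(f"c{t}.pkl","wb"))
h=cv2.cvtColor(I['wrist'],cv2.COLOR_BGR2HSV)
def ch(p):
    H,S,V=map(int,p)
    if S>120 and (H<8 or H>172):return 'R'
    if S>60 and 60<H<95:return 'G'
    if S>60 and 8<=H<30:return 'y'
    if S<45 and V>200:return 'W'
    if S<45 and V>140:return 'w'
    if V<50:return '#'
    return '.'
for y in range(110,260,4):print(y,"".join(ch(h[y,x]) for x in range(200,400,2)))
E
python3 look.py 3
```

```text
[585.1  81.1 341.9] [3.141 0.    1.63 ] 0.09320746690165536 [-0.7  0.7 -3.7] [-0.03 -0.02 -0.02] 43.50449999095872
110 ...............................wwwwwwwwwwwwwwWWwww....#..#..........WWG..WWWWWwwwwwwwwwwwwwwwwwwwwww
114 .............................w.wwwwwwwwwwwwwwWWW......#.............WWGGGGGGGGwwwwwwwwwwwwwwwwwwwwww
118 ......w.......................wwwwwwwwwwwwwwwWWWWw.....#.#..wWw...www.GGGGGGGwwwwwwwwwwwwwwwwwwwwwww
122 wwwwwww........................wwwwwwwwwwwwwwWWWWw.WWWWWW.##....wwwwwGGGGGGGGwwwwwwwwwwwwwwwwwwwwwww
126 wwwwwww........................wwwwwwwwwwww.wWWWWwwWWWWWWWWWWwwwwwwwwGGGGGGGGwwwwwwwwwwwwwwwwwwwwwww
130 wwwwwww........................w..wwwwwwwwwwwwww...wwwwwwwwwwwwwwwww.GGGGGGG.wwwwwwwwwwwwwwwwwwwwwww
134 wwwwwwww...........................wwwwwwwwwwww....wwwwwwwwwwwwwwwww.GGGGGGGwwwwwwwwwwwwwwwwwwwwwwww
138 wwwwww..................................wwwwwwww...wwwwwwwwwwwwwwwww.GGGGGGGwwwwwwwwwwwwwwwwwwwwwwww
142 wwwwww..................................wwwwwwww...wwwwwwwwwwwwwwwwwGGGGGGGGwwwwwwwwwwwwwwwwwwwwwwww
146 wwwwww..............................
[... 2304 characters left out ...]
RR##......#####wWWWWWwwwwwwwwwwww..WWWWWwwwwwy............ywwwwwwwwwww
238 wwwwwwwwwww#####......##RRRRRRRR##......#####.WWWWwwwwwwwwwwwww..WWWWwwwwwwwy...yyyyyyywwwwwwwwwwwww
242 wwwwwwwwww.#####......#GRRRRRRRR##......######...wwwwwwwwwwwww..wWWWWwwwwwwwwwwwwwwwwwwwwwwwwwwwwwww
246 wwwwwwwww.######......##RRRRRRRR##.......######..wwwwwwwwwwwww..WWWWWwwwwwwwwwwwwwwwwwwwwwwwwwwwwwww
250 wwwwwwww.##########.ww##RRRRRRRR##.ww.##########.wwwwwwwwwwwww..WWWWWwwwwwwwwwwwwwwwwwwwwwwwwwwwwwww
254 wwwwww.#############.w##RRRRRRRR##.w##############wwwwwwwwwww...WWWWwwwwwwwwwwwwwwwwwwwwwwwwwwwwwwww
258 wwwww.##################RRRRRRRR##################.wwwwwwww.############.wwwwwwwwwwwwwwwwwwwwwwwwwww
```

```bash
python3 - <<'E'
from h import *
c=pickle.load(open("c3.pkl","rb"))['wrist']
for p,z in(((335.5,220),229.5),((331.5,254),225),((341,178),235)):
    q=plane(c,p,z);print(q.round(1),"model x",round(676.4-.0597*(q[1]-46),1))
E
```

```text
[676.9  40.4 229.5] model x 676.7
[679.9  -4.5 225. ] model x 679.4
[674.1  89.8 235. ] model x 673.8
```

Request:
carry_out --targets '[{"dp":[0,5,0],"yaw":0},{"dp":[0,15,0],"yaw":0},{"dp":[0,28,0],"yaw":0},{"dp":[0,42,0],"yaw":0},{"dp":[0,55,0],"yaw":0},{"dp":[0,65,0],"yaw":0},{"dp":[0,69,0],"yaw":0},{"dp":[0,69,10],"yaw":0},{"dp":[0,69,15],"yaw":0},{"dp":[0,69,15],"yaw":0},{"dp":[0,69,15],"yaw":0}]'

```text
clock: 7.5
eef_pos: [654.2, 85.6, 327.0]
tcp_rot: [3.141, -0.0, 1.63]
contact_force: [-0.2, -0.1, -3.4]
opening: 0.098
grasp_force: 43.5
```

```bash
python3 look.py 4 | cut -c1-85
```

```text
[654.2  85.6 327. ] [ 3.141 -0.     1.63 ] 0.09760719657639022 [-0.2 -0.1 -3.4] [ 0.0
110 ..........................www.##..ww.wwwwWWRRRRRRRwwwwwwwwwwwwwwwwwwwwwwwwwwwwwww
114 ..........................www.##...w.GGGGW.RRRRRRRwwwwwwwwwwwwwwwwwwwwwwwwwwwwwww
118 ..........................wwww.####w.GGGGGwwwwwwwwwwwwwwwwwwwwwwwwwwwwwwwwwwwwwww
122 wwwwwww...................wwwww..##.GGGGG.wwwwwwwwwwwwwwwwwwwwwwwwwwwwwwwwwwwwwww
126 wwwwwww...................wwwwwwWWWWwGGGG.wwwwwwwwwwwwwwwwwwwwwwwwwwwwwwwwwwwwwww
130 wwwwwww.........................wwwwGGGGGGwwwwwwwwwwwwwwwwwwwwwwwwwwwwwwwwwwwwwww
134 wwwwwww............................wGGGGGGwwwwwwwwwwwwwwwwwwwwwwwwwwwwwwwwwwwwwww
138 wwwwww.............................wGGGGGGwwwwwwwwwwwwwwwwwwwwwwwwwwwwwwwwwwwwwww
142 wwwww...............................GGGGG.wwwwwwwwwwwwwwwwwwwwwwwwwwwwwwwwwwwwwww
146 wwwww...............................GGGGGwwwwwwwwwwwwwwwwwwwwwwwwwwwwwwwwwwwwwwww
150 wwwwww.........................RRRRRRGGGGwwwwwwwwwwwwwwwwwwwwwwwwwwwwwwwwwwwwwwww
154 wwwwww.......................RRRRRRRRGGGGy.wwwwwwwwwwwwwwwwwwwww
[... 1553 characters left out ...]
....wwwwwwww
230 wwwwwwwwwwww.####......#RRRRRRRR##.....####.wWWWWWWwwwwwww.y............ywwwwwwww
234 wwwwwwwwwww.#####......#RRRRRRRR##......#####wWWWWWwwwwwww.y............ywwwwwwww
238 wwwwwwwwwww#####......##RRRRRRRR##......#####.WWWWwwwwwwwwwy............ywwwwwwww
242 wwwwwwwwww.#####......##RRRRRRRR##......######.wwwwwwwwwwwwwy..yyyyyyyywwwwwwwwww
246 wwwwwwwww.######......##RRRRRRRR##.......#####.wwwwwwwwwwwwwwwwwwwwwwwwwwwwwwwwww
250 wwwwwww..##########.ww##RRRRRRRR##.ww.##########.wwwwwwwwwwwwwwwwwwwwwwwwwwwwwwww
254 wwwwww.#############.w##RRRRRRRR##.w##############.wwwwwwwwwww.......wwwwwwwwwwww
258 wwwww.##################RRRRRRRR##################.wwwwwwww.############.wwwwwwww
```

Request:
carry_out --targets '[{"dp":[0,1.5,2],"yaw":0},{"dp":[0,1.5,4],"yaw":0},{"dp":[0,1.5,6],"yaw":0},{"dp":[0,1.5,8],"yaw":0},{"dp":[0,1.5,9],"yaw":0},{"dp":[0,1.5,9],"yaw":0}]'

```text
clock: 8.35
eef_pos: [655.8, 85.6, 317.7]
tcp_rot: [-3.142, 0.0, 1.63]
contact_force: [-0.4, 0.1, -2.3]
opening: 0.098
grasp_force: 43.5
```

Request:
carry_out --targets '[{"dp":[0,0,1],"yaw":0},{"dp":[0,0,2],"yaw":0},{"dp":[0,0,3],"yaw":0},{"dp":[0,0,3],"yaw":0}]'

```text
clock: 8.85
eef_pos: [655.7, 85.7, 314.6]
tcp_rot: [-3.141, -0.0, 1.63]
contact_force: [-0.1, -0.1, -3.2]
opening: 0.097
grasp_force: 43.5
```

Request:
carry_out --targets '[{"dp":[0,0,1],"yaw":0},{"dp":[0,0,2],"yaw":0},{"dp":[0,0,2],"yaw":0}]'

```text
clock: 9.22
eef_pos: [655.7, 85.6, 312.6]
tcp_rot: [-3.141, 0.0, 1.63]
contact_force: [0.0, 0.5, -3.4]
opening: 0.097
grasp_force: 43.5
```

Request:
carry_out --targets '[{"dp":[0,0,1],"yaw":0},{"dp":[0,0,2],"yaw":0},{"dp":[0,0,3],"yaw":0},{"dp":[0,0,3],"yaw":0}]'

```text
clock: 9.72
eef_pos: [655.7, 85.6, 309.6]
tcp_rot: [-3.141, -0.0, 1.63]
contact_force: [-0.5, -0.3, -2.9]
opening: 0.094
grasp_force: 43.5
```

Request:
carry_out --targets '[{"dp":[0,0,1],"yaw":0},{"dp":[0,0,2],"yaw":0},{"dp":[0,0,2],"yaw":0}]'

```text
clock: 10.1
eef_pos: [655.8, 85.7, 307.9]
tcp_rot: [3.141, -0.0, 1.63]
contact_force: [-0.3, -0.2, -2.3]
opening: 0.093
grasp_force: 43.6
```

Request:
carry_out --targets '[{"dp":[0,0,1],"yaw":0},{"dp":[0,0,2],"yaw":0},{"dp":[0,0,2],"yaw":0}]'

```text
clock: 10.48
eef_pos: [656.2, 85.6, 306.8]
tcp_rot: [3.14, 0.0, 1.63]
contact_force: [-0.8, -0.9, 4.9]
opening: 0.093
grasp_force: 44.8
```

```bash
python3 look.py 5 | cut -c1-70 | sed -n '1p;8,30p'
```

```text
[656.2  85.6 306.8] [3.14 0.   1.63] 0.09279319037424229 [-0.8 -0.9  4
134 wwwwww..............................GGGGGGwwwwwwwwwwwwwwwwwwwwwwww
138 wwwwwww.............................GGGGG.wwwwwwwwwwwwwwwwwwwwwwww
142 wwwww...............................GGGGGwwwwwwwwwwwwwwwwwwwwwwwww
146 wwwww...............................GGGGG.wwwwwwwwwwwwwwwwwwwwwwww
150 wwwww..........................RRRRRRGGGGwwwwwwwwwwwwwwwwwwwwwwwww
154 wwwww...................yyyyyRRRRRRRRGGGGyyywwwwwwwwwwwwwwwwwwwwww
158 wwwyyyyyyyyyyyyyyyyyyyyyyyyyRRRRRRRRR.GGGyyywWWWWWwwwwwwwwwwwwwwww
162 wyyyyyyyyyyyyyyyyyyyyyyyyyRRRRRRRRRRRwwGGyywWWWWWWWwwwwwwwwwwwwwww
166 yyyyyyyyyyyyyyyyyyyyyyyyRRRRRRRRRRRRRwWWWWWWWWWWWWWWwwwwwwwwwwwwww
170 yyyyyyyyyywwwwwwww....w.RRRRRRRRRRRRRwwWWWWWWWWWWWWWwwwwwwwwwwwwww
174 yyyyyyyyyywwwwwwww......RRRRRRRRRRRRRwwWWWWWWWWWWWWWWwwwwwwwwwwwww
178 yyyyyyyyyy.wwwwwww......RRRRRRRRRRRRRwwWwWWWWWWWWWWWWwwwwwwwwwwwww
182 .yyyyyyyyyywwwwwww......RRRRRRRRRRRRRwwWWWWWWWWWWWWWwwwwwwwwwwwwww
186 wwyyyyyyyyywwwwwww......RRRRRRRRRRRRRwwWwwwwwwwwwWWWwwwwwwwwwwwwww
190 wwwwwyyyyywwwwwwww......RRRRRRRRRRRRRwww.wwwwwwwwwwwwwwwwwwwwwwwww
194 wwwwwwwwwwwwwwwwwww.....RRRRRRRRRRRRRwwG.wwwwwwwwwwwwwwwwwww..yyyy
198 wwwwwwwwwwwwwwwwwwwww...RRRRRRRRRRRRRGGG.wwwwwwwwwwwwwwwwwwwyy....
202 wwwwwwwwwwwwwwwwwwwwwww.RRRRRRRRRRRRRGGGwwwwwwwwwwwwwwwwwww.y.....
206 wwwwwwwwwwwwwwwwwwwwwwwwRRRRRRRRRRRRRGGGwwwwWWWWwwwwwwwwwww.y..y..
210 wwwwwwwwwwwwwwwwwwwwwwwwRRRRRRRRRRRR.GGGwwwWWWWWWwwwwwwwwww.y..y..
214 wwwwwwwwwwwwwwwwwwwwwwwwRRRRRRRRRRRR.WwwwwwWWWWWWWwwwwwwwwwwy..y..
218 wwwwwwwwwwwwwwwwwwwwwwwwRRRRRRRRRRRR.wwWWWWWWWWWWWWwwwwwwww.y..y..
222 wwwwwwwwwwwwwwwwww.....#RRRRRRRR#.....WwWWWWWWWWWWWwwwwwwww.y..y..
```

Request:
carry_out --targets '[{"dp":[0,0,1],"yaw":0},{"dp":[0,0,2],"yaw":0},{"dp":[0,0,3],"yaw":0},{"dp":[0,0,3],"yaw":0}]' --grip_force 20

```text
clock: 11.08
eef_pos: [656.8, 85.4, 305.6]
tcp_rot: [3.138, 0.0, 1.63]
contact_force: [-3.1, -2.9, 14.8]
opening: 0.096
grasp_force: 46.5
```

```bash
python3 look.py 6 | cut -c1-70 | sed -n '1,2p;8,36p'
```

```text
[656.8  85.4 305.6] [3.138 0.    1.63 ] 0.09617510811524248 [-3.1 -2.9
110 .........................www.#...ww.G....WWRRRRRRRwwwwwwwwwwwwwwww
134 wwwwww.............................GGGGGGwwwwwwwwwwwwwwwwwwwwwwwww
138 wwwwww.............................GGGGGGwwwwwwwwwwwwwwwwwwwwwwwww
142 wwww...............................GGGGGGwwwwwwwwwwwwwwwwwwwwwwwww
146 wwww................................GGGGGwwwwwwwwwwwwwwwwwwwwwwwww
150 wwww...........................RRRRRRyGGGywwwwwwwwwwwwwwwwwwwwwwww
154 wwwwww.....yyyyyyyyyyyyyyyyyyRRRRRRRRyGGGyyyywwwwwwwwwwwwwwwwwwwww
158 wwwyyyyyyyyyyyyyyyyyyyyyyyyyRRRRRRRRR.GG.yyywWWWWWWwwwwwwwwwwwwwww
162 wyyyyyyyyyyyyyyyyyyyyyyyyyRRRRRRRRRRR.WG.yy.WWWWWWWWwwwwwwwwwwwwww
166 yyyyyyyyyyyyyyyy.w...wwwRRRRRRRRRRRRR.WWWWWWWWWWWWWWwwwwwwwwwwwwww
170 yyyyyyyyyyywwwwwww......RRRRRRRRRRRRRwwWWWWWWWWWWWWWWwwwwwwwwwwwww
174 yyyyyyyyyyywwwwwww......RRRRRRRRRRRRRwwWwWWWWWWWWWWWWwwwwwwwwwwwww
178 yyyyyyyyyyywwwwwww......RRRRRRRRRRRRRwwWwWWWWWWWWWWWWwwwwwwwwwwwww
182 wwyyyyyyyyywwwwwww......RRRRRRRRRRRRRwwWwWWWWWWWWWWWwwwwwwwwwwwwww
186 wwwyyyyyyyywwwwwww......RRRRRRR
[... 400 characters left out ...]
wwwwwwwwwwwwwwwwwwwRRRRRRRRRRRRRwGGwwwwWWWWWWwwwwwwwww.y..y..
214 wwwwwwwwwwwwwwwwwwwwwwwwRRRRRRRRRRRRRWwwwwWWWWWWWWWwwwwwwwwyy..y..
218 wwwwwwwwwwwwwwwwwwwwwwwwRRRRRRRRRRRRRwWwWWWWWWWWWWWwwwwwwwwyy..y..
222 wwwwwwwwwwwwwwwwww.....#RRRRRRRR#.....WwWWWWWWWWWWWWwwwwwwwyy..y..
226 wwwwwwwwwwwwwwwwww.....GRRRRRRRR#.....wWWWWWWWWWWWWWwwwwwwwyy.....
230 wwwwwwwwwwww.####......#RRRRRRRR##.....####.WWWWWWWWwwwwwwwyy..yyy
234 wwwwwwwwwww.#####......#RRRRRRRR##......#####WWWWWWwwwwwwwwyy.....
238 wwwwwwwwwww#####......##RRRRRRRR##......#####.WWWWwwwwwwww.yy.....
242 wwwwwwwwww.#####......##RRRRRRRR##......######.wwwwwwwwwwwwyy.....
246 wwwwwwwww.######......##RRRRRRRR##.......#####.wwwwwwwwwwwwwy.....
```

```bash
cat > side.py <<'E'
import sys
from h import *
t=sys.argv[1];c=pickle.load(open(f"c{t}.pkl","rb"))['side'];im=cv2.imread(f"pics/raw_side{t}.png");h=cv2.cvtColor(im,cv2.COLOR_BGR2HSV)
K=np.array([[c['fx'],0,c['cx']],[0,c['fy'],c['cy']],[0,0,1]])
pr=lambda X:cv2.projectPoints(np.array([X],float),np.array(c['rvec']),np.array(c['tvec']),K,np.array(c['dist_coeffs']))[0].ravel().round(1)
for y in(-60,0,40,59,81,103,140):
    print(y,[pr((676.4-.0597*(y-46)+dx,y,229.5+.1225*(y-46)+dz)).tolist() for dx,dz in((-4,0),(4,0),(0,10),(0,-22))])
def ch(p):
    H,S,V=map(int,p)
    if S>120 and (H<8 or H>172):return 'R'
    if S>60 and 60<H<95:return 'G'
    if S>60 and 8<=H<30:return 'y'
    return '#' if V<50 else '.' if V<95 else '-' if V<130 else 'w' if V<180 else 'W'
x0,x1,y0,y1=map(int,sys.argv[2:6])
for y in range(y0,y1):print(y,"".join(ch(h[y,x]) for x in range(x0,x1)))
E
python3 side.py 6 255 345 100 175
```

```text
-60 [[319.9, 186.7], [323.8, 186.2], [322.5, 182.4], [320.5, 195.2]]
0 [[308.6, 165.9], [312.3, 165.5], [311.0, 161.7], [309.3, 174.4]]
40 [[301.7, 153.2], [305.3, 152.8], [303.9, 149.0], [302.5, 161.6]]
59 [[298.5, 147.5], [302.1, 147.1], [300.7, 143.3], [299.4, 155.8]]
81 [[295.0, 141.0], [298.5, 140.6], [297.1, 136.9], [295.9, 149.3]]
103 [[291.6, 134.8], [295.1, 134.4], [293.7, 130.7], [292.6, 143.1]]
140 [[286.1, 124.8], [289.5, 124.5], [288.1, 120.7], [287.1, 133.0]]
100 yyyyyww---------------------.....---.RRRy--------------wwwwwwwwwwwwwwwwwwwwwwwwwwwwwwwwwww
101 -----------------------------R...--..RRR.---------------wwwwwwwwwwwwwwwwwwwwwwwwwwwwwwwwww
102 -----------------------------RR..--..RRRR----------------wwwwwwwwwwwwwwwwwwwwwwwwwwwwwwwww
103 -----------------------------RRR.--.RRRRR----------------wwwwwwwwwwwwwwwwwwwwwwwwwwwwwwwww
104 -----------------------------RRRRRRRRRRRRR----------------wwwwwwwwwwwwwwwwwwwwwwwwwwwwwwww
105 ------------------------------RRRRRRRRRRRRR----------------wwwwwwwwwwwwwwwwwwwwwwwwwwwwwww
106 -----------------------------.RRRRRRRRRRRRRR----
[... 5802 characters left out ...]
WWWWw------------------------------
168 ------yyyyyyyyyyy--------------...---------------------wWWWWw-----------------------------
169 -----yyyyyyyyyyyyyyyyyyy------...----------------------wWWWWW-----------------------------
170 ----yyyyyyyyyyyyyyyyyyyyyyyyyyyyy-----------------------wWWWWw----------------------------
171 ---yyyyyyyyyyyyyyyyyyyyyyyyyyyyyyyy----------------------WWWWW----------------------------
172 ---yyyyyyyyyyyyyyyyyyyyyyyyyyyyyyyyyy--------------------wWWWWw---------------------------
173 --yyyyyyyyyyyyyyyyyyyyyyyyyyyyyyyyyyyyy-------------------WWWWW---------------------------
174 --yyyyyyyyyyyyyyyyyyyyyyyyyyyyyyyyyyyyyyyy----------------wWWWWw--------------------------
```

Request:
carry_out --targets '[{"dp":[0,-1,-0.5],"yaw":0},{"dp":[0,-2,0],"yaw":0},{"dp":[0,-2.5,0],"yaw":0},{"dp":[0,-2.5,0],"yaw":0}]'

```text
clock: 11.68
eef_pos: [654.5, 85.4, 305.1]
tcp_rot: [3.137, 0.0, 1.63]
contact_force: [-0.9, -2.0, 11.1]
opening: 0.102
grasp_force: 48.0
```

```bash
python3 look.py 7 | head -2; python3 side.py 7 285 325 125 160 | tail -35
```

```text
[654.5  85.4 305.1] [3.137 0.    1.63 ] 0.10152233573679953 [-0.9 -2.  11.1] [-0.21  0.07 -0.  ] 47.96157332137227
110 .........................wwww##....wwGwwwwWWRRRRRRRwwwwwwwwwwwwwwwwwwwwwwwwwwwwwwwwwwwwwwwwwwwwwwwww
125 ....RRRRRRRRRRRRR-----------------------
126 ...-.RRRRRRRRRRRR-w---------------------
127 .....RRRRRRRRRRRRww---------------------
128 ......RRRRRRRRRRRww---------------------
129 ......-RRRRRRRRRR-w---------------------
130 ....-.-RRRRRRRRRR-w---------------------
131 ......-.RRRRRRRRR-w---------------------
132 .........RRRRRRRR-----wWw---------------
133 .........RRRRRRRRR---WWWWW--------------
134 -...-.-.-.RRRRRRRR-wWWWWWWw-------------
135 --.-.......RRRRRRRWWWWWWWWW-------------
136 --...-...-.RRRRRRRwWWWWWWWW-------------
137 --.-....-..-RRRRRRwwWWWWWWWw------------
138 ---..........RRRRRwwwWWWWWWw------------
139 -............RRRRRwwwwWWWWWw------------
140 -.....-..-.-.-RRRRwwwwWWWWW-------------
141 --.-..---...---RRRwwwwWWWWw-------------
142 ..-..---...-------wwwwwWWWw-------------
143 .....--....----wwwwwwwwWWWw-------------
144 -....--....---w-----wwwwww--------------
145 ....---...--www-.----wwwww--------------
146 ....---....----...---wwww---------------
147 ....----........G.---ww-----------------
148 ...-----........G..---------------------
149 .--------......G.G..--------------------
150 ..-------..........---------------------
151 ..--------......-wwWW-------------------
152 ..---------.....wWWWWw------------------
153 .----------.....-WWWWW------------------
154 .----------.....-wWWWWw-----------------
155 ------------....--WWWWW-----------------
156 -------------...--wWWWWw----------------
157 -------------...---wWWWWw---------------
158 -..----------------wWWWWw---------------
159 ...-wRRRRRRw--------wWWWWw--------------
```

Moving the tool 2 mm in -x left the rollers fixed on the rail, so the rail is captured in the groove. I'll open gradually so the hanger tilts upright softly.

Request:
carry_out --targets '[{"dp":[0,0,0],"yaw":0},{"dp":[0,0,0],"yaw":0}]' --fingers -0.7

```text
clock: 12.02
eef_pos: [653.0, 85.5, 302.4]
tcp_rot: [-3.141, -0.0, 1.63]
contact_force: [0.1, -1.2, 1.0]
opening: 0.15
grasp_force: 0.3
```

```bash
python3 look.py 8 | cut -c1-70 | sed -n '1,2p;11,36p';python3 side.py 8 265 325 100 150 | tail -50
```

```text
[653.   85.5 302.4] [-3.141 -0.     1.63 ] 0.14964227567386196 [ 0.1 -
110 ..........................wwww###...wwGwwwwWW.RRRRRRwwwwwwwwwwwwww
146 wwwww......yyyyyyyyyyyyyyyyyyyyyyyyyyyGGGGGyWWWWWWywwwwwwwwwwwwwww
150 wwwww..yyyyyyyyyyyyyyyyyyyyyyyyyyyyyRRRGGGGyy.WWWWWWywwwwwwwwwwwww
154 wwwww.yyyyyyyyyyyyyyyyyyyyyyyyyyyRRRRRRRGGGyyyyyWWWWW.wwwwwwwwwwww
158 wwwwwyyyyyyyyyyyyyyyyyyyyyyyyyyyRRRRRRRRGGG.yyyywWWWW.wwwwwwwwwwww
162 wwwwyyyyyyyyyyywwwwwwww..wwwwwRRRRRRRRRRWGGyyyywWWWWWWWwwwwwwwwwww
166 wwwwwyyyyyyyyyywwwwwww.....wwRRRRRRRRRRRwWwWWWWWWWWWWWWwwwwwwwwwww
170 .....yyyyyyyyyywwwwwwww.....RRRRRRRRRRRRwWwWWWWWWWWWWWWWwwwwwwwwww
174 ......yyyyyyyyywwwwwww....RRRRRRRRRRRRRRwwWWWWWWWWWWWWWWwwwwwwwwww
178 ........yyyyyyywwwwwwww..RRRRRRRRRRRRRRRwwWwWWWWWWWWWWWWwwwwwwwwww
182 wwwwwwwwwwwwwww.wwwwwww.RRRRRRRRRRRRRRRRwwWwWWWWWWWwWWWWwwwwwwwwww
186 wwwwwwwwwwwwwwwwwwwwwwwRRRRRRRRRRRRRRRR.wwWwwwwwwwwwWWWwwwwwwwwwww
190 wwwwwwwwwwwwwwwwwwwwwwwRRRRRRRRRRRRRRRR.wwwwwwwwwwwwwwwwwwwwwwwwww
194 wwwwwwwwwwwwwwwwwwwwwwwRRRRRRRRRRRRRRRR.ww.wwwwwwwwwwwwwwwwwwwwww.
198 wwwwwwwwwwwwwwwwwwwwwwwRRRRRRRR
[... 3437 characters left out ...]
---....-----...-......RRRRRRwwwWWWWWWw------------
140 --------------..----..-.--......RRRRRRwwwWWWWWWw------------
141 ---------------.----.-...-.......RRRRRwwwWWWWWWw------------
142 ---------------.----.-.....-...-.-RRRRwwwWWWWWWw------------
143 ---------------.-----.....---...--RRRRwwwwWWWWw-------------
144 --------------..---..-...--...-----RRRwwwwwWWWw-------------
145 ---------------.----.....--...----------wwwwWww-------------
146 ------------------......---....------.---wwwww--------------
147 ------------------...--.----...--ww-..---wwww---------------
148 -----------------......-----....--.....---ww----------------
149 -----------------..-...------........G..--------------------
```

The hanger now leans with the rail and both rollers bear on it; the wrist force is near zero. I continue opening.

Request:
carry_out --targets '[{"dp":[0,0,0],"yaw":0},{"dp":[0,0,0],"yaw":0}]' --fingers -0.3

```text
clock: 12.38
eef_pos: [653.2, 85.5, 302.5]
tcp_rot: [-3.141, 0.0, 1.63]
contact_force: [-0.3, -1.0, 0.0]
opening: 0.354
grasp_force: 0.2
```

Request:
carry_out --targets '[{"dp":[0,0,0],"yaw":0},{"dp":[0,0,0],"yaw":0},{"dp":[0,0,0],"yaw":0}]' --fingers 1

```text
clock: 12.75
eef_pos: [653.3, 85.5, 302.8]
tcp_rot: [3.141, -0.0, 1.63]
contact_force: [-0.3, -0.5, 0.4]
opening: 0.963
grasp_force: 0.0
```

```bash
python3 look.py 9 | cut -c1-85 | sed -n '1,2p;4,38p'
```

```text
[653.3  85.5 302.8] [ 3.141 -0.     1.63 ] 0.9627517634230627 [-0.3 -0.5  0.4] [0.01 
110 ..........................ww..##....ww.wwwwWWRRRRRRRwwwwwwwwwwwwwwwwwwwwwwwwwwwww
118 ..........................w....###..wWGGGGGGwww...wwwwwwwwwwwwwwwwwwwwwwwwwwwwwww
122 wwwwww.......................w....##..GGGGGGwwwwwwwwwwwwwwwwwwwwwwwwwwwwwwwwwwwww
126 wwwwww....................w...w..WWWWWGGGGGGwwwwwwwwwwwwwwwwwwwwwwwwwwwwwwwwwwwww
130 wwwwww..........................wWWWWwGGGGGGwwwwwwwwwwwwwwwwwwwwwwwwwwwwwwwwwwwww
134 wwwwww...........................wwww.GGGGGGwwwwwwwwwwwwwwwwwwwwwwwwwwwwwwwwwwwww
138 wwwwwww............................ww.GGGGGGwwwwwwwwwwwwwwwwwwwwwwwwwwwwwwwwwwwww
142 ww...................................GGGGGGG.wwwwwwwwwwwwwwwwwwwwwwwwwwwwwwwwwwww
146 ww...................................GGGGGGG.w.......wwwwwwwwwwwwwwwwwwwwwwwwwwww
150 ww...................................GGGGGGG...........wwwwwwwwwwwwwwwwwwwwwwwwww
154 ww...................................GGGGGG.............wwwwwwwwwwwwwwwwwwwwwwwww
158 wwwwwww....................y..yyyy...GGGGGG..............yyyyyww
[... 1381 characters left out ...]
....y.ywwwww
226 RRRRRRRRRRRRRRRRRRRRRRRRRRRRRRRRR.ww.GGGG.wwwwwwwwwwwwwwwwww.y..y........y.ywwwww
230 RRRRRRRRRRRRRRRRRRRRRRRRRRRRRRRRR.wwwGGGG.wwwwWwwwwwwwwwwwww.y..y..y.##......wwww
234 RRRRRRRRRRRRRRRRRRRRRRRRRRRRRRRRRwWwwwwwwwwwwwWWwwwwwwwwwwww.y......y####.....www
238 RRRRRRRRRRRRRRRRRRRRRRRRRRRRRRRRR.WwwWWWWWWWwwWWwwwwwwwwwwww.y......y#####.......
242 RRRRRRRRRRRRRRRRRRRRRRRRRRRRRRRRR.WwwWWWWWWWwwWWwwwwwwwwwwww.y......y#######.....
246 .RRRRRRRRRRRRRRRRRRRRRRRRRRRRRRRRwWwwWWWWWWWwwWWwwwwwwwwwwwwwy......y########....
250 .RRRRRRRRRRRRRRRRRRRRRRRRRRRRRRRRwWwWWWWWWWWWWWWwwwwwwwwwwwwwwwwwww.###########..
254 wRRRRRRRRRRRRRRRRRRRRRRRRRRRRRRRRWWWWWWWWwwwWWWwwwwwwwwwwwwwwwwwwww.############.
```

Request:
carry_out --targets '[{"dp":[0,0,-10],"yaw":0},{"dp":[0,0,-30],"yaw":0},{"dp":[0,0,-60],"yaw":0},{"dp":[0,0,-90],"yaw":0},{"dp":[0,0,-90],"yaw":0},{"dp":[0,0,-90],"yaw":0},{"dp":[0,0,-90],"yaw":0},{"dp":[0,0,-90],"yaw":0},{"dp":[0,0,-90],"yaw":0},{"dp":[0,0,-90],"yaw":0},{"dp":[0,0,-90],"yaw":0},{"dp":[0,0,-90],"yaw":0}]'

```text
clock: 14.35
eef_pos: [653.3, 85.5, 392.8]
tcp_rot: [3.142, -0.0, 1.63]
contact_force: [0.1, -0.1, -0.2]
opening: 1.001
grasp_force: 0.0
```

```bash
python3 look.py 10 | head -1;  python3 side.py 10 270 400 130 290 | sed -n '8,$p' | awk 'NR%2'
```

```text
[653.3  85.5 392.8] [ 3.142 -0.     1.63 ] 1.000842898417412 [ 0.1 -0.1 -0.2] [0.01 0.01 0.05] 0.0
130 ####....--..--......RRRRRRR-----------------------------------wwwwwwwwwwwwwwwwwwwwwwwwwwwwwwwwwwwwwwwwwwwwwwwwwwwwwwwwwwwwwwwwwwww
132 ---..#......---......RRRRRRR------------------------------------wwwwwwwwwwwwwwwwwwwwwwwwwwwwwwwwwwwwwwwwwwwwwwwwwwwwwwwwwwwwwwwwww
134 --...###....----.....yRRRRRRRw------------------------------------wwwwwwwwwwwwwwwwwwwwwwwwwwwwwwwwwwwwwwwwwwwwwwwwwwwwwwwwwwwwwwww
136 #####...#...----......yRRRRRRRw-----------------------------------wwwwwwwwwwwwwwwwwwwwwwwwwwwwwwwwwwwwwwwwwwwwwwwwwwwwwwwwwwwwwwww
138 ....--..##.-----.......yRRRRRRRw------------------------------------wwwwwwwwwwwwwwwwwwwwwwwwwwwwwwwwwwwwwwwwwwwwwwwwwwwwwwwwwwwwww
140 ---------...-------.....yRRRRRRRw-------------------------------------wwwwwwwwwwwwwwwwwwwwwwwwwwwwwwwwwwwwwwwwwwwwwwwwwwwwwwwwwwww
142 ----------.---------......RRRRRRRR-------------------------------------wwwwwwwwwwwwwwwwwwwwwwwwwwwwwwwwwwwwwwwwwwwwwwwwwwwwwwwwwww
144 ----------..---------......RRRRRRRR-----------------
[... 9098 characters left out ...]
-------------------------
280 ------------------------------------------........---------------------------------....-------------------------------------------
282 -------------------------------------------........----------------------------..##....-------------------------------------------
284 --------------------------------------------........-------------------------..#.#...--------.--wRRRRRRRR-------------------------
286 ---------------------------------------------........------------------------........-------..RRRRRRRRRRRR------------------------
288 ----------------------------------------------........----------------------.##......--------..RRRRRRRRRRRw-----------------------
```

The hanger hangs upright on the rail and is partway down. I wait and check that it keeps rolling.

Request:
carry_out --targets '[{"dp":[0,0,0],"yaw":0},{"dp":[0,0,0],"yaw":0},{"dp":[0,0,0],"yaw":0},{"dp":[0,0,0],"yaw":0},{"dp":[0,0,0],"yaw":0},{"dp":[0,0,0],"yaw":0},{"dp":[0,0,0],"yaw":0},{"dp":[0,0,0],"yaw":0},{"dp":[0,0,0],"yaw":0},{"dp":[0,0,0],"yaw":0},{"dp":[0,0,0],"yaw":0},{"dp":[0,0,0],"yaw":0}]'

```text
clock: 15.95
eef_pos: [653.3, 85.5, 392.8]
tcp_rot: [3.142, -0.0, 1.63]
contact_force: [0.2, 0.7, -0.3]
opening: 0.998
grasp_force: 0.0
```

```bash
python3 look.py 11 | head -1; cat > red.py <<'E'
import cv2,sys
for t in sys.argv[1:]:
    h=cv2.cvtColor(cv2.imread(f"pics/raw_side{t}.png"),cv2.COLOR_BGR2HSV)
    m=cv2.inRange(h,(0,120,50),(8,255,255))|cv2.inRange(h,(172,120,50),(180,255,255));m[:100]=0
    k,l,s,c=cv2.connectedComponentsWithStats(m);print(t,[(s[i].tolist(),c[i].round(1).tolist()) for i in range(1,k) if s[i][4]>60])
E
python3 red.py 10 11
```

```text
[653.3  85.5 392.8] [ 3.142 -0.     1.63 ] 0.9975473094941708 [ 0.2  0.7 -0.3] [ 0.02 -0.    0.03] 0.0
10 [([290, 127, 31, 58, 416], [305.2, 154.5]), ([152, 192, 29, 23, 135], [165.8, 202.7]), ([144, 260, 35, 20, 324], [161.1, 269.5]), ([364, 283, 12, 11, 96], [369.6, 287.9]), ([227, 297, 6, 22, 82], [229.3, 306.8])]
11 [([311, 163, 33, 64, 521], [327.3, 194.2]), ([152, 192, 29, 23, 136], [165.8, 202.8]), ([144, 260, 35, 20, 326], [161.1, 269.6]), ([364, 283, 12, 11, 96], [369.6, 287.9]), ([227, 297, 6, 22, 82], [229.3, 306.8])]
```

Request:
carry_out --targets '[{"dp":[0,0,0],"yaw":0},{"dp":[0,0,0],"yaw":0},{"dp":[0,0,0],"yaw":0},{"dp":[0,0,0],"yaw":0},{"dp":[0,0,0],"yaw":0},{"dp":[0,0,0],"yaw":0},{"dp":[0,0,0],"yaw":0},{"dp":[0,0,0],"yaw":0},{"dp":[0,0,0],"yaw":0},{"dp":[0,0,0],"yaw":0},{"dp":[0,0,0],"yaw":0},{"dp":[0,0,0],"yaw":0}]'

```text
clock: 17.55
eef_pos: [653.3, 85.5, 392.8]
tcp_rot: [3.142, -0.0, 1.63]
contact_force: [0.2, 0.3, 0.1]
opening: 0.996
grasp_force: 0.0
```

Request:
carry_out --targets '[{"dp":[0,0,0],"yaw":0},{"dp":[0,0,0],"yaw":0},{"dp":[0,0,0],"yaw":0},{"dp":[0,0,0],"yaw":0},{"dp":[0,0,0],"yaw":0},{"dp":[0,0,0],"yaw":0},{"dp":[0,0,0],"yaw":0},{"dp":[0,0,0],"yaw":0},{"dp":[0,0,0],"yaw":0},{"dp":[0,0,0],"yaw":0},{"dp":[0,0,0],"yaw":0},{"dp":[0,0,0],"yaw":0}]'

```text
clock: 19.05
eef_pos: [653.3, 85.5, 392.8]
tcp_rot: [-3.142, -0.0, 1.63]
contact_force: [0.2, 0.3, 1.0]
opening: 1.0
grasp_force: 0.0
```

```bash
python3 look.py 12 | head -1; python3 red.py 12; python3 side.py 12 300 390 170 270 | awk 'NR<8||NR%2'
```

```text
[653.3  85.5 392.8] [-3.142 -0.     1.63 ] 1.000289828227889 [0.2 0.3 1. ] [-0.02  0.03  0.03] 0.0
12 [([316, 180, 37, 65, 462], [334.0, 211.5]), ([152, 192, 29, 23, 135], [165.9, 202.7]), ([144, 260, 35, 20, 324], [161.0, 269.5]), ([364, 283, 12, 11, 96], [369.6, 287.9]), ([227, 297, 6, 22, 82], [229.3, 306.9])]
-60 [[319.9, 186.7], [323.8, 186.2], [322.5, 182.4], [320.5, 195.2]]
0 [[308.6, 165.9], [312.3, 165.5], [311.0, 161.7], [309.3, 174.4]]
40 [[301.7, 153.2], [305.3, 152.8], [303.9, 149.0], [302.5, 161.6]]
59 [[298.5, 147.5], [302.1, 147.1], [300.7, 143.3], [299.4, 155.8]]
81 [[295.0, 141.0], [298.5, 140.6], [297.1, 136.9], [295.9, 149.3]]
103 [[291.6, 134.8], [295.1, 134.4], [293.7, 130.7], [292.6, 143.1]]
140 [[286.1, 124.8], [289.5, 124.5], [288.1, 120.7], [287.1, 133.0]]
171 ------------WWWWW---------------------------------------------wwwwwwwwwwwwwwwwwwwwwwwwwwww
173 -------------WWWWW---------------------------------------------wwwwwwwwwwwwwwwwwwwwwwwwwww
175 --------------WWWWWw---------------------------------------------wwwwwwwwwwwwwwwwwwwwwwwww
177 ---------------wWW
[... 3742 characters left out ...]
--wWWWWWyyyyyy..-------------------
257 -.......--yyyyyyyyyy----------.--wWWw--yyyyyyyyyyyyyy..---wWWWWWyyyyw---------------------
259 -.......yyyyyyyyyyyyy----------------yyyyyyyyyyyyyyyyy-----wWWWWWyyyy---------------------
261 --.....yyyyyyyyyyyyyyy-----yyyyyyyyyyyyyyyyyyyyyyyyyyyy-----wWWWWWyy----------------------
263 ----...yyyyyyyyyyyyyyyyyyyyyyyyyyyyyyyyyyyyyyyyyyyyyyyyy------WWWWWW----------------------
265 -----.yyyyyyyyyyyyyyyyyyyyyyyyyyyyyyyyyyyyyyyyyyyyyyyyyyy------WWWWWW---------------------
267 ------yyyyyyyyyyyyyyyyyyyyyyyyyyyyyyyyyyyyyyyyyyyyyyyyyyy-------wWWww---------------------
269 ------yyyyyyyyyyyyyyyyyyyyyyyyyyyyyyyyyyyyyyyyyyyyyyyyyyyw--------------------------------
```

Request:
carry_out --targets '[{"dp":[0,0,0],"yaw":0},{"dp":[0,0,0],"yaw":0},{"dp":[0,0,0],"yaw":0},{"dp":[0,0,0],"yaw":0},{"dp":[0,0,0],"yaw":0},{"dp":[0,0,0],"yaw":0},{"dp":[0,0,0],"yaw":0},{"dp":[0,0,0],"yaw":0},{"dp":[0,0,0],"yaw":0},{"dp":[0,0,0],"yaw":0},{"dp":[0,0,0],"yaw":0},{"dp":[0,0,0],"yaw":0}]'

```text
clock: 20.65
eef_pos: [653.3, 85.5, 392.8]
tcp_rot: [-3.142, 0.0, 1.63]
contact_force: [0.5, -0.3, 0.6]
opening: 0.999
grasp_force: 0.0
```

```bash
python3 look.py 13 | head -1; python3 red.py 13; python3 - <<'E'
from h import *
c=pickle.load(open("c13.pkl","rb"))['side'];K=np.array([[c['fx'],0,c['cx']],[0,c['fy'],c['cy']],[0,0,1]])
for sy in(-165,-104,-126,-148):  # stop face, roller centres when parked
    y=-38+sy*.998
    X=(676.4-.0597*(y-46),y,229.5+.1225*(y-46)+(0 if sy==-165 else 10))
    print(sy,cv2.projectPoints(np.array([X]),np.array(c['rvec']),np.array(c['tvec']),K,np.array(c['dist_coeffs']))[0].ravel().round(1))
E
```

```text
[653.3  85.5 392.8] [-3.142  0.     1.63 ] 0.9994079052844869 [ 0.5 -0.3  0.6] [-0.    0.02  0.02] 0.0
13 [([316, 180, 37, 65, 465], [334.1, 211.6]), ([152, 192, 29, 23, 136], [165.8, 202.7]), ([144, 260, 35, 20, 325], [161.1, 269.5]), ([364, 283, 12, 11, 96], [369.6, 287.9]), ([227, 297, 6, 22, 81], [229.3, 306.8])]
-165 [354.2 245.7]
-104 [340.3 214.4]
-126 [345.5 223.9]
-148 [350.9 233.7]
```

The hanger is at rest, with its rollers where a hanger parked at the stop should be. I hand in.

```bash
python3 -c "
from rig import r
print(r.sign_off())"
```

```text
the job is handed in; nothing more can be done
None
```

The hanger was set on the green stretch, released, and rolled down by itself; the last pictures show it hanging at rest against the rubber stop, not held. I handed the job in at about 20.7 s, but the sign-off call returned no verdict. The moves turn the tool only about its own axis, so I gripped the handle with the tool vertical instead of leaning 27°, and the hanger was tilted about 20° until release.

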